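Sweep the offcuts off the trimming board into the catch tray

TASK

Clear the trimming board: with the fingers, sweep the three loose wooden offcuts (the strip, the block and the foot ring) across the board and over its end, so that they drop into the open tray tucked under that end, and all three lie in the tray. Sweep them only: do not pick them up or carry them. Leave the black cups on the board and everything else on the bench standing where they are.

Things in the scene. Friction and masses are not known exactly. Their poses are not given: they have to be found in the camera images.
- board: Trimming board, fixed: pale wooden plate 270 (its x) by 270 (its y) by 18 mm on runners, flat, no rim, top face 75 mm above the bench. Origin under its centre at bench level; its ends are at own y = +135 and -135 mm, one above the tray, the other above the lidded box. Two cups stand near its middle line (own x = 0), the offcuts lie on both sides of it (own x about +-80 mm).
- tray: Open catch tray of dark wood, fixed, 290 (x) by 140 (y) mm outside, 50 mm tall, walls and floor 5 mm. Origin at the centre of its underside; axes parallel to the board's. Its centre is 185 mm from the board's along the board's y, on the + or - side (varies); its near wall is 20 mm under the board's plate, so what goes over that end falls in.
- lidbox: Closed flat wooden box with a small brass knob, fixed, 244 by 144 mm and 49 mm tall (knob 59 mm), under the other end of the board. Not the place for the offcuts. Origin at the centre of its underside.
- strip: Loose wooden offcut, a bar 34 (x) by 20 (y) by 14 (z) mm, about 15 g, lying on the board at any yaw; origin at the centre of its underside.
- block: Loose wooden offcut, a square block 28 by 28 by 18 (tall) mm, about 18 g, on the board at any yaw; origin at the centre of its underside.
- footring: Loose turned wooden foot ring, 36 mm outer and 20 mm inner diameter, 14 mm tall, about 15 g, lying flat on the board; origin at the centre of its underside.
- cup1: Black lacquered cup on the board (about 52 mm across, 50 mm tall); origin at the centre of its underside
- cup2: Another black lacquered cup on the board (about 52 mm across, 50 mm tall); origin at the centre of its underside
- cup3: A third black lacquered cup, on the bench beyond the board (about 52 mm across, 50 mm tall); origin at the centre of its underside
- tin: Metal tin on the bench beyond the board (about 70 mm across, 90 mm tall); origin at the centre of its underside
- bowl: Turned wooden bowl on the bench to the left of the board (about 110 mm across, 55 mm tall); origin at the centre of its underside
- brush: Brush lying on the bench beyond the board; origin in its middle on the underside
- sander: Cork sanding block 100 by 55 by 35 mm on the bench to the right of the board; origin at the centre of its underside

How it is judged:
By the outcome, as a careful person would: the job done as asked, in the order asked, and still so for the second after the job is handed in, with the robot touching nothing.
It also fails if it takes over 67 s, if anything falls off the work surface, if the arm or the gripper's body presses on something with over 40 N, if the wrist force passes 120 N, or if a joint passes its speed limit or range.

ROBOT

A 6-joint arm with a two-finger parallel gripper is mounted at the origin on the work surface. World frame = base frame: x ahead of the robot, y to its left, z up, the work surface at z = 0. Lengths are in m, angles in degrees, forces in N, time in s.
With the tool pointing down it reaches from about 0.3 to 0.75 m from the base axis. Payload 8.5 kg.
Tool frame: the origin (TCP) lies midway between the tips of the shut fingers; the grasp point (between the pads) lies 19 mm behind it; z points along the fingers, y is the line along which they close (so a half turn about z gives the same grasp; the last joint's range is limited). The gripper opens to 85 mm and grips with 20 to 120 N. Pads are 22 mm wide; open, the fingers measure 114 mm over their backs; the gripper's body (76 mm by 85 mm) begins 54 mm behind the grasp point. The pads swing forward as they close: fully open they stand 13 mm farther back than shut.
Start: joints at [-12.336, 21.807, 74.336, -0, 83.858, -12.336], TCP at [0.55, 0, 0.231] pointing down, gripper open.
Joint ranges: [-178.18, 178.18], [-50.72, 133.34], [12.68, 142.11], [-81.47, 261.47], [9.98, 163.14], [-165.26, 165.26]. Speed limits (degrees/s): [136.94, 136.94, 180, 180, 180, 180].

INTERFACE

Orientations are given as a 3x3 rotation matrix whose columns are the frame's x, y, z axes.
In Python, from rig import observe, optics, order, spotter gives the robot as it stands.
- The arm moves only by the tool move_arm, never from a script. Its argument "series" is text: rows parted by semicolons, each of 5 numbers parted by spaces: the shift along the tool's x, y, z in cm, then the turn about the tool's z in degrees, then the opening, from -1 (shut) to 1 (fully open). A call has 1 to 8 rows; each row is the pose to reach, as a shift and turn from the pose commanded when the call began, along the tool's axes at that moment; what a row does not reach only later rows make up. A row lasts 1/8 s, in which the tool goes at most 62.5 mm and 10.7 degrees, less where a joint would pass 70% of its speed; a pose out of reach is approached as far as the arm can. A call with a gripper value outside its range is refused whole. The fingers move at their own pace and stop on an object; "force" is the grip in N (left out, the last holds). Time passes only in rows, so rows that repeat a pose let the fingers close. It gives the time, the measured TCP pose, the force, the opening and the grip force at its end, in the units of the state.
- observe(): the state, without advancing time (a new reading comes with each control period).
- optics.get_image(name): name is "scene" or "side" or "wrist"; returns a dict with "pixels" (480x640x3 uint8, blue, green, red), "camera_matrix" (3x3 intrinsics, pixels), "dist" ([k1, k2, p1, p2, k3] as OpenCV has them; the pictures are not rectified), "rvec" (rotation vector, rad) and "tvec" (3), from world to camera coordinates, as OpenCV has them. Camera axes: x right, y down, z forward; pixel columns grow to the right and rows downward; lengths in m; the calibration is good to about 2 mm. A picture is of the moment at which its call begins. There is no depth.
- order.close_job(): hands the job in; it is judged then, once.
Trained networks look in the newest picture that a camera, given by its name, has taken for a name from the list of things; names that differ only in an ending like _2 or _b are one class to them, and where a whole thing is asked for, a point or a joint stands for the part that bears it (a point fixed in the world has none). Each returns a list of dicts, best first, with "score" (0 to 1); they miss things now and then, are a little off and sometimes report something else, mostly with a low value. They report only what shows in the picture. A call takes as long as a camera call.
- spotter.find_in(thing, camera): "point" ([x, y, z] in m, in world coordinates, good to about 4 mm: the middle of the surface that is visible of it).
- spotter.cut_out(thing, camera): "pixels" (480x640 bool, what is visible of it).
- spotter.mark_of(thing, camera): "point" ([x, y, z] in m, in world coordinates, good to about 4 mm: a listed point, or the origin of a listed thing).
The state is a dict: "time_s": time; "q": joint angles; "qvel": joint speeds; "joint_efforts": joint torques, N m; "position": TCP position; "tool_rot": TCP orientation; "ft_force": force on the tool from outside, world axes, zero at the start; "wrist_torque": the same for the moment, N m; "grip_width": finger opening in m; "gripper_force": force on a finger pad.
Only numpy, scipy, OpenCV 4.12 (cv2) and the standard library are available. Lean on these libraries where they do the work, as an engineer would, in place of code of your own. Each camera call takes 0.05 s, during which the arm holds its last target. There are 200 camera calls.

## Working session

There is one attempt and no reset: what is moved stays moved. The work goes in short steps, Python scripts to look and compute and a tool call to move; the robot and the scene stay as the last step left them, time stands still between calls to the robot, and variables do not carry over. Pictures are saved under pics/ and viewed, at most 10 in all, crops included, and the job is handed in when it is done.

Besides the shell and the picture viewer there is one more tool, called as a command line: name --argument value ..., lists and objects as JSON in quotes. move_arm: Moves the arm, as the interface text tells. Its arguments: {"type":"object","properties":{"series":{"type":"string"},"force":{"type":"number"}},"required":["series"]}

```bash
mkdir -p pics; python3 - <<'E'
from rig import observe, optics, spotter
import cv2, numpy as np
for c in ["scene","side"]:
    cv2.imwrite(f"pics/{c}0.png",optics.get_image(c)["pixels"])
    for t in "board tray lidbox strip block footring cup1 tin bowl sander brush".split():
        print(c,t,[(np.round(d["point"],3).tolist(),round(d["score"],2)) for d in spotter.mark_of(t,c)[:4]])
s=observe();print(s["time_s"],s["position"],s["tool_rot"],s["ft_force"])
E
```

```text
scene board [([0.534, -0.044, 0.004], 0.89)]
scene tray [([0.498, -0.227, 0.002], 0.84)]
scene lidbox [([0.57, 0.129, 0.002], 0.79), ([0.769, -0.19, -0.005], 0.44)]
scene strip [([0.624, -0.08, 0.078], 0.55)]
scene block [([0.443, -0.093, 0.074], 0.68)]
scene footring [([0.466, 0.038, 0.07], 0.68)]
scene cup1 [([0.766, -0.192, -0.002], 0.76), ([0.547, 0.04, 0.074], 0.73), ([0.519, -0.138, 0.075], 0.63)]
scene tin [([0.761, -0.083, -0.002], 0.65)]
scene bowl [([0.542, 0.466, 0.002], 0.63)]
scene sander [([0.57, -0.449, -0.0], 0.75), ([0.5, -0.227, 0.002], 0.44)]
scene brush [([0.766, 0.149, -0.002], 0.88)]
side board [([0.529, -0.045, -0.002], 0.55)]
side tray [([0.503, -0.229, -0.004], 0.94)]
side lidbox [([0.572, 0.136, -0.001], 0.56)]
side strip [([0.623, -0.082, 0.077], 0.6)]
side block [([0.44, -0.095, 0.076], 0.71)]
side footring [([0.468, 0.035, 0.077], 0.74)]
side cup1 [([0.519, -0.136, 0.075], 0.73), ([0.548, 0.038, 0.079], 0.58), ([0.77, -0.191, 0.003], 0.58)]
side tin [([0.761, -0.086, -0.004], 0.58)]
side bowl [([0.542, 0.465, -0.002], 0.61)]
side sander [([0.574, -0.455, 0.0], 0.93)]
side brush [([0.769, 0.149, -0.002], 0.79), ([0.519, -0.137, 0.075], 0.6)]
1.2 [ 5.49999286e-01 -2.23644739e-05  2.31337200e-01] [[ 6.57139704e-05  9.99999996e-01  5.49149429e-05]
 [ 9.99999998e-01 -6.57142370e-05  4.85370616e-06]
 [ 4.85731483e-06  5.49146238e-05 -9.99999998e-01]] [ 0.33895119 -0.5534285   0.25175337]
```

View pics/scene0.png

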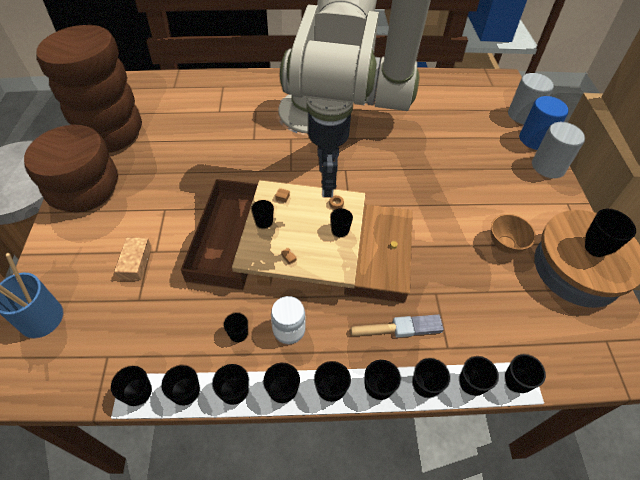

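View pics/side0.png

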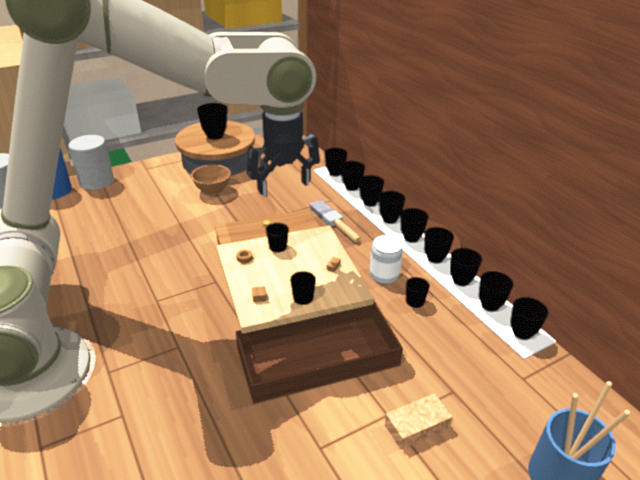

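Both views agree. The tray is on the −y side and the board is yawed about 11°. In the scene view the block (282,195) and ring (336,202) share the near lane, the strip (289,257) is in the far lane, and the cups on the board are at (263,213) and (341,222). I'll sweep the block first.

move_arm --series "-1.6 -3.3 2.7 5 -0.65; -3.2 -6.7 5.4 11.2 -0.65; -4.9 -10 8 11.2 -0.65; -4.9 -10 8 11.2 -0.65; -4.9 -10 11.5 11.2 -0.65; -4.9 -10 14 11.2 -0.65; -4.9 -10 15 11.2 -0.65; -4.9 -10 15 11.2 -0.65"

```text
time_s: 2.2
position: [0.4506, -0.049, 0.0816]
tool_rot: [[0.194, 0.981, 0.0], [0.981, -0.194, -0.0], [-0.0, 0.0, -1.0]]
ft_force: [-0.4, 0.5, 0.1]
grip_width: 0.0148
gripper_force: 0.0
```

```bash
python3 - <<'E'
from rig import observe, optics, spotter
import cv2, numpy as np
a=optics.get_image("side")["pixels"];cv2.imwrite("pics/a.png",cv2.resize(a[190:390,180:420],(720,600)))
s=observe();print(s["time_s"],s["position"],s["tool_rot"].tolist() if hasattr(s["tool_rot"],"tolist") else s["tool_rot"],s["ft_force"],s["grip_width"])
E
```

```text
2.25 [ 0.4507756  -0.04910012  0.08201478] [[0.19400403933896126, 0.9809999058676468, 0.001271773499662092], [0.981000708798597, -0.19400360105946032, -0.00046055684985483173], [-0.00020507758768789088, 0.0013369605938168571, -0.9999990852393583]] [ 0.7776899  -0.86016916 -0.43454178] 0.015034408142518786
```

View pics/a.png

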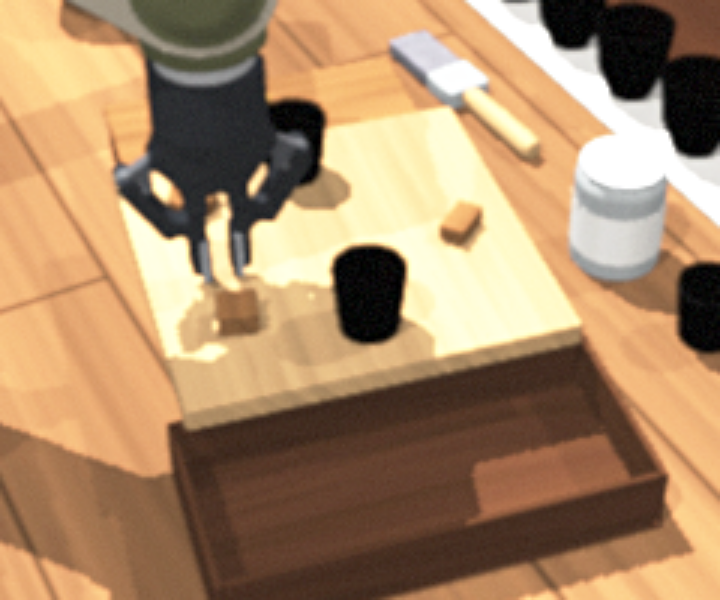

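move_arm --series "0 0 -0.2 0 -0.8; -1.2 -0.2 -0.2 0 -0.8; -2.4 -0.5 -0.2 0 -0.8; -3.6 -0.8 -0.2 0 -0.8; -4.8 -1.1 -0.2 0 -0.8; -6 -1.2 -0.2 0 -0.8; -7.2 -1.2 -0.2 0 -0.8; -8.4 -1.2 -0.2 0 -0.8"

```text
time_s: 3.25
position: [0.4218, -0.1299, 0.0833]
tool_rot: [[0.194, 0.981, 0.0], [0.981, -0.194, -0.0], [-0.0, 0.0, -1.0]]
ft_force: [-0.4, -0.6, -0.1]
grip_width: 0.0087
gripper_force: 0.1
```

```bash
cat > look.py <<'E'
from rig import observe, optics, spotter
import cv2, numpy as np, sys
a=optics.get_image("side")["pixels"];cv2.imwrite(f"pics/{sys.argv[1]}.png",cv2.resize(a[190:390,180:420],(720,600)))
for c in ["scene","side"]:
  for t in sys.argv[2:]:
    P=[]
    for x in spotter.mark_of(t,c)[:3]:
        v=np.array(x["point"]);e=v[:2]-[.532,-.0445]
        P.append((np.round(v,3).tolist(),"d,p",np.round([e@[-.194,-.981],e@[.981,-.194]],3).tolist(),round(x["score"],2)))
    print(c,t,P)
s=observe();e=s["position"][:2]-np.array([.532,-.0445]);print(s["time_s"],np.round(s["position"],4),"tool d,p",e@[-.194,-.981],e@[.981,-.194])
E
python3 look.py b block cup1
```

```text
scene block [([0.443, -0.093, 0.074], 'd,p', [0.064, -0.078], 0.68)]
scene cup1 [([0.766, -0.192, -0.002], 'd,p', [0.1, 0.258], 0.76), ([0.547, 0.04, 0.074], 'd,p', [-0.086, -0.002], 0.73), ([0.519, -0.138, 0.075], 'd,p', [0.094, 0.005], 0.63)]
side block [([0.425, -0.155, 0.076], 'd,p', [0.129, -0.084], 0.54)]
side cup1 [([0.519, -0.14, 0.072], 'd,p', [0.096, 0.006], 0.97), ([0.548, 0.038, 0.075], 'd,p', [-0.085, -0.0], 0.91), ([0.768, -0.19, 0.0], 'd,p', [0.097, 0.26], 0.62)]
3.5 [ 0.4219 -0.1289  0.0833] tool d,p 0.10419221599380074 -0.091670103753062
```

View pics/b.png

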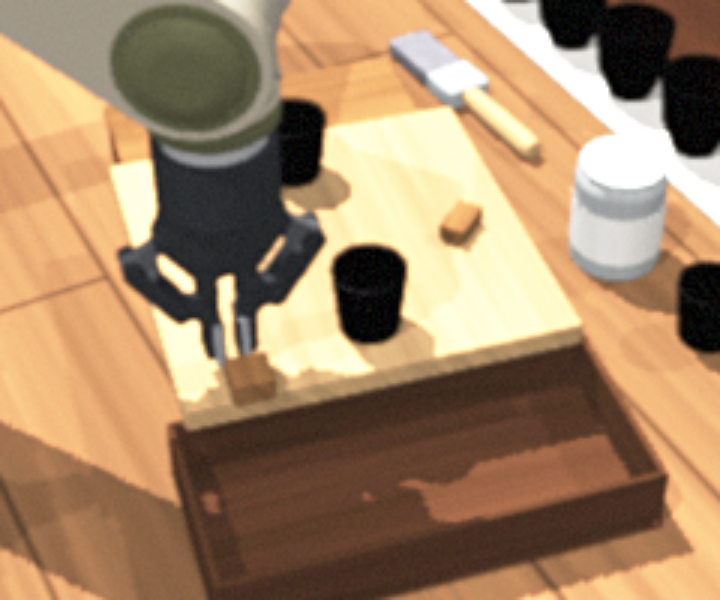

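The block is at the board's end, pixel (250,378) in the crop. I'll push it over, then rise.

move_arm --series "-1.2 0 0 0 -0.8; -2.4 0.1 0 0 -0.8; -3.6 0.1 0 0 -0.8; -4.8 0.1 0 0 -0.8; -6.0 0.1 0 0 -0.8; -6.0 0.1 0 0 -0.8; -6 0 -4 0 -0.8; -4 0 -8 0 -0.8"

```text
time_s: 4.5
position: [0.4139, -0.1684, 0.1642]
tool_rot: [[0.196, 0.981, -0.001], [0.981, -0.196, 0.001], [0.0, -0.001, -1.0]]
ft_force: [0.6, -0.5, -0.9]
grip_width: 0.0084
gripper_force: 0.0
```

View pics/c.png

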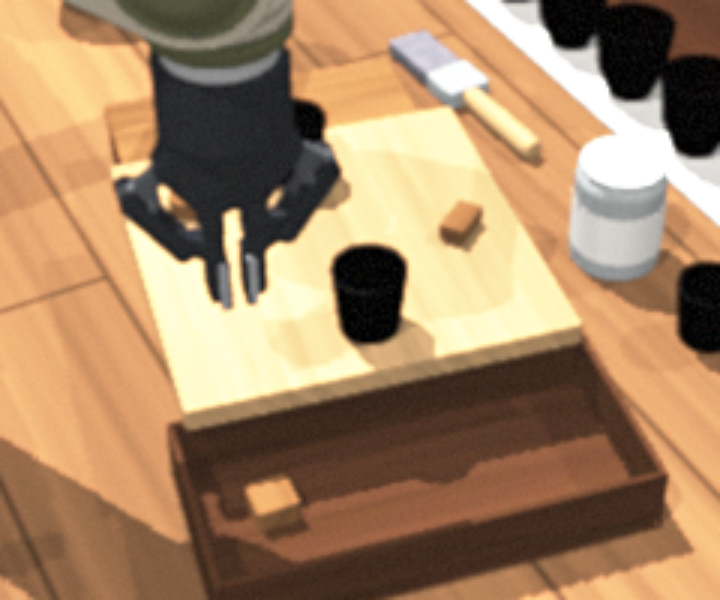

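The block is in the tray at (273,500). Next is the ring.

move_arm --series "5 0.2 0 0 -0.8; 10 0.4 0 0 -0.8; 15 0.6 0 0 -0.8; 20.5 0.8 0 0 -0.8; 25.7 0.8 0 0 -0.8; 25.7 0.8 3 0 -0.8; 25.7 0.8 6 0 -0.8; 25.7 0.8 8 0 -0.8"

```text
time_s: 6.0
position: [0.4714, 0.0823, 0.0817]
tool_rot: [[0.194, 0.981, -0.002], [0.981, -0.194, 0.0], [-0.0, -0.002, -1.0]]
ft_force: [0.9, -0.6, 0.7]
grip_width: 0.0088
gripper_force: 0.0
```

move_arm --series "0 0 0 0 -0.8; -1.2 0 0 0 -0.8; -2.4 0 0 0 -0.8; -3.6 -0.1 0 0 -0.8; -4.8 -0.2 0 0 -0.8; -6 -0.3 0 0 -0.8; -7.2 -0.4 0 0 -0.8; -8.4 -0.5 0 0 -0.8"

```text
time_s: 7.0
position: [0.4505, 0.0001, 0.0833]
tool_rot: [[0.194, 0.981, 0.0], [0.981, -0.194, 0.0], [0.0, 0.0, -1.0]]
ft_force: [0.8, 0.2, 0.4]
grip_width: 0.0083
gripper_force: 0.1
```

```bash
python3 look.py d footring cup1
```

```text
scene footring [([0.624, -0.084, 0.076], 'd,p', [0.021, 0.097], 0.45), ([0.448, -0.027, 0.068], 'd,p', [-0.001, -0.086], 0.41), ([0.549, 0.043, 0.076], 'd,p', [-0.089, -0.0], 0.25)]
scene cup1 [([0.52, -0.136, 0.074], 'd,p', [0.092, 0.005], 0.71), ([0.769, -0.191, -0.003], 'd,p', [0.098, 0.261], 0.61), ([0.55, 0.04, 0.076], 'd,p', [-0.086, 0.001], 0.55)]
side footring [([0.446, -0.031, 0.075], 'd,p', [0.004, -0.087], 0.77), ([0.533, -0.048, -0.001], 'd,p', [0.003, 0.002], 0.41)]
side cup1 [([0.55, 0.037, 0.077], 'd,p', [-0.084, 0.002], 0.82), ([0.771, -0.191, -0.0], 'd,p', [0.097, 0.263], 0.74), ([0.517, -0.139, 0.074], 'd,p', [0.096, 0.004], 0.68)]
7.3 [0.4507 0.001  0.0833] tool d,p -0.02889561605411586 -0.08858481908530716
```

View pics/d.png

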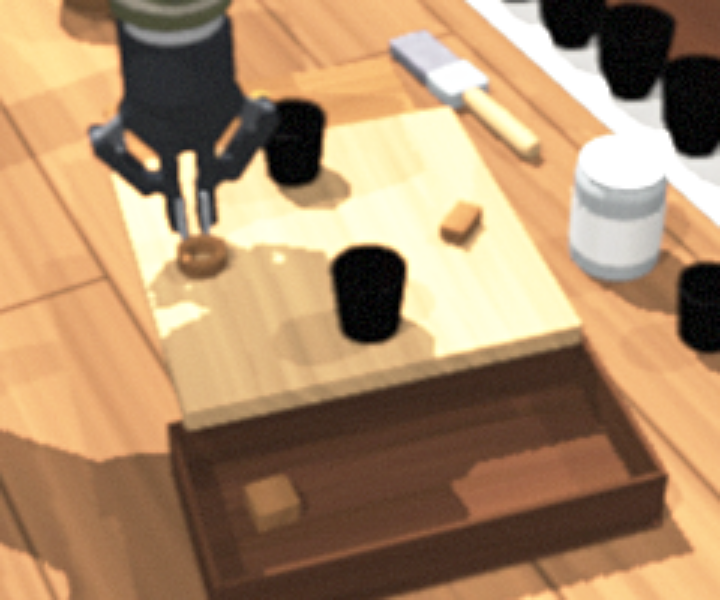

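The ring is centred against the fingers at (203,255), so I'll continue.

move_arm --series "-1.2 0 0 0 -0.8; -2.4 0 0 0 -0.8; -3.6 0 0 0 -0.8; -4.8 0 0 0 -0.8; -6 0 0 0 -0.8; -7.2 0 0 0 -0.8; -8.4 0 0 0 -0.8; -9.6 0 0 0 -0.8"

```text
time_s: 8.3
position: [0.4319, -0.0942, 0.0833]
tool_rot: [[0.194, 0.981, 0.0], [0.981, -0.194, -0.0], [-0.0, 0.0, -1.0]]
ft_force: [0.5, 0.1, -0.5]
grip_width: 0.0087
gripper_force: 0.0
```

move_arm --series "-1.2 0 0 0 -0.8; -2.4 0 0 0 -0.8; -3.6 0 0 0 -0.8; -4.8 0 0 0 -0.8; -6 0 0 0 -0.8; -7.2 0 0 0 -0.8; -8.4 0 0 0 -0.8; -9.6 0 0 0 -0.8"

```text
time_s: 9.3
position: [0.4132, -0.1883, 0.0833]
tool_rot: [[0.194, 0.981, 0.0], [0.981, -0.194, -0.0], [-0.0, 0.0, -1.0]]
ft_force: [-0.4, -1.1, -0.0]
grip_width: 0.0085
gripper_force: 0.0
```

move_arm --series "0 0 0 0 -0.8; 0 0 -4 0 -0.8; 2 0 -8 0 -0.8; 7 0 -8 0 -0.8; 7 0 -8 0 -0.8"

```text
time_s: 9.93
position: [0.4269, -0.1163, 0.1637]
tool_rot: [[0.19, 0.982, 0.0], [0.982, -0.19, 0.0], [0.0, 0.0, -1.0]]
ft_force: [-1.1, -1.0, 0.7]
grip_width: 0.0082
gripper_force: 0.0
```

```bash
python3 look.py e footring block strip cup1
```

```text
scene footring []
scene block [([0.413, -0.195, 0.02], 'd,p', [0.17, -0.088], 0.62)]
scene strip [([0.622, -0.08, 0.077], 'd,p', [0.018, 0.096], 0.5)]
scene cup1 [([0.521, -0.139, 0.073], 'd,p', [0.095, 0.008], 0.98), ([0.768, -0.189, -0.003], 'd,p', [0.096, 0.26], 0.94), ([0.546, 0.042, 0.071], 'd,p', [-0.087, -0.003], 0.87)]
side footring [([0.42, -0.156, 0.022], 'd,p', [0.131, -0.088], 0.57), ([0.503, -0.229, -0.003], 'd,p', [0.186, 0.007], 0.29)]
side block [([0.415, -0.196, 0.027], 'd,p', [0.172, -0.085], 0.54)]
side strip [([0.623, -0.083, 0.076], 'd,p', [0.02, 0.097], 0.51)]
side cup1 [([0.77, -0.194, -0.002], 'd,p', [0.1, 0.263], 0.79), ([0.515, -0.138, 0.074], 'd,p', [0.095, 0.002], 0.66)]
10.425 [ 0.4269 -0.1193  0.1632] tool d,p 0.0937423241487927 -0.08857733665738428
```

View pics/e.png

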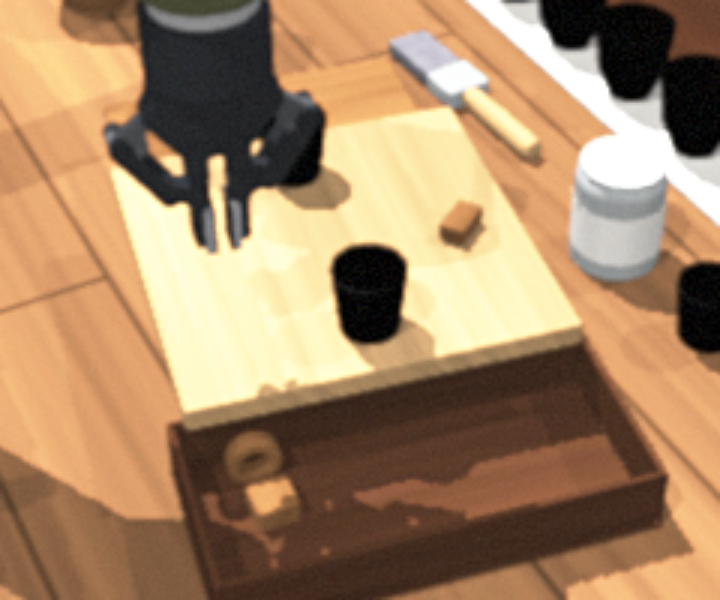

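The ring is in the tray at (253,455), beside the block. The strip is last.

move_arm --series "3 4.6 0 0 -0.7; 6 9.2 0 0 -0.7; 9 13.8 0 0 -0.7; 12 18.4 0 0 -0.7; 12 18.4 0 0 -0.7; 12 18.4 3 0 -0.7; 12 18.4 6 0 -0.7; 12 18.4 8.1 0 -0.7"

```text
time_s: 11.42
position: [0.6296, -0.0374, 0.081]
tool_rot: [[0.195, 0.981, -0.002], [0.981, -0.195, 0.0], [-0.0, -0.002, -1.0]]
ft_force: [-0.1, 0.7, -0.9]
grip_width: 0.0129
gripper_force: 0.0
```

move_arm --series "0 0 0 0 -0.7; -1 0 0 0 -0.7; -2 0 0 0 -0.7; -3 0 0 0 -0.7; -4 0 0 0 -0.7; -5 0 0 0 -0.7; -6 0 0 0 -0.7; -7 0 0 0 -0.7"

```text
time_s: 12.42
position: [0.6171, -0.1062, 0.0823]
tool_rot: [[0.194, 0.981, -0.0], [0.981, -0.194, 0.0], [0.0, -0.0, -1.0]]
ft_force: [-0.2, 0.1, 0.1]
grip_width: 0.0131
gripper_force: 0.1
```

```bash
python3 look.py f strip
```

```text
scene strip [([0.606, -0.123, 0.078], 'd,p', [0.063, 0.088], 0.51)]
side strip [([0.607, -0.129, 0.073], 'd,p', [0.068, 0.09], 0.56)]
12.625 [ 0.6171 -0.1056  0.0823] tool d,p 0.04346829538202816 0.0953758552099872
```

View pics/f.png

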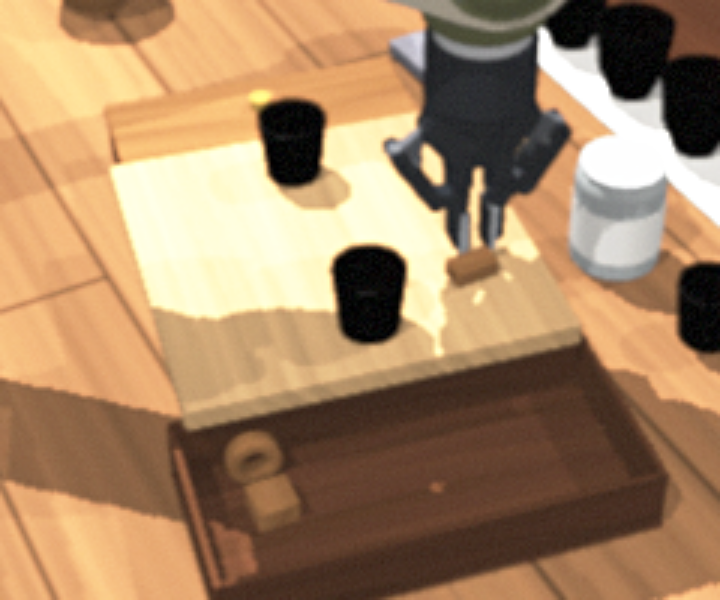

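The strip has squared up flat across both fingers at (473,266), so I'll carry on over the end.

move_arm --series "-1 0 0 0 -0.7; -2 0 0 0 -0.7; -3 0 0 0 -0.7; -4 0 0 0 -0.7; -5 0 0 0 -0.7; -6 0 0 0 -0.7; -7 0 0 0 -0.7; -8 0 0 0 -0.7"

```text
time_s: 13.62
position: [0.6015, -0.1847, 0.0823]
tool_rot: [[0.194, 0.981, -0.0], [0.981, -0.194, -0.0], [-0.0, 0.0, -1.0]]
ft_force: [0.1, -0.6, -0.1]
grip_width: 0.0131
gripper_force: 0.0
```

move_arm --series "-1 0 0 0 -0.7; -2 0 0 0 -0.7; -3 0 0 0 -0.7; -4 0 0 0 -0.7; -4 0 0 0 -0.7; -4 0 -4 0 -0.7; -4 0 -9 0 -0.7; 0 0 -12 0 -0.7"

```text
time_s: 14.62
position: [0.6019, -0.1853, 0.2048]
tool_rot: [[0.197, 0.98, 0.003], [0.98, -0.197, -0.002], [-0.001, 0.003, -1.0]]
ft_force: [-0.3, 1.1, -0.5]
grip_width: 0.0126
gripper_force: 0.0
```

```bash
python3 look.py g strip block footring cup1
```

```text
scene strip [([0.587, -0.212, 0.02], 'd,p', [0.154, 0.086], 0.65), ([0.521, -0.138, 0.071], 'd,p', [0.094, 0.007], 0.39)]
scene block [([0.586, -0.214, 0.021], 'd,p', [0.156, 0.086], 0.61), ([0.415, -0.196, 0.021], 'd,p', [0.172, -0.085], 0.41)]
scene footring [([0.767, -0.193, -0.002], 'd,p', [0.1, 0.259], 0.43)]
scene cup1 [([0.518, -0.137, 0.072], 'd,p', [0.094, 0.004], 0.67), ([0.545, 0.042, 0.072], 'd,p', [-0.087, -0.004], 0.62), ([0.768, -0.191, -0.001], 'd,p', [0.098, 0.26], 0.57)]
side strip [([0.587, -0.214, 0.02], 'd,p', [0.156, 0.087], 0.64), ([0.504, -0.226, -0.002], 'd,p', [0.184, 0.008], 0.45)]
side block [([0.417, -0.198, 0.029], 'd,p', [0.173, -0.083], 0.53)]
side footring [([0.423, -0.154, 0.025], 'd,p', [0.129, -0.086], 0.65), ([0.77, -0.191, -0.003], 'd,p', [0.098, 0.262], 0.5)]
side cup1 [([0.771, -0.191, -0.003], 'd,p', [0.098, 0.263], 0.97), ([0.517, -0.137, 0.075], 'd,p', [0.094, 0.003], 0.66), ([0.549, 0.039, 0.077], 'd,p', [-0.085, 0.001], 0.58)]
15.125 [ 0.6014 -0.1845  0.2014] tool d,p 0.12392563840284311 0.09521206537986371
```

View pics/g.png

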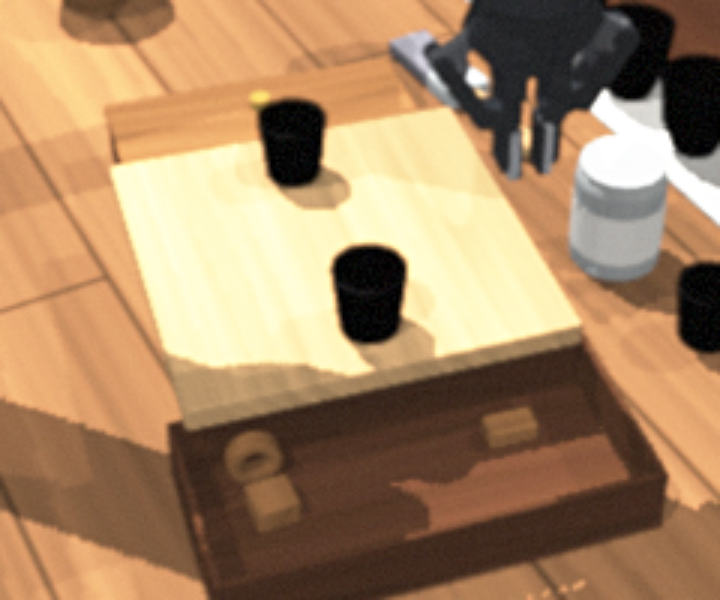

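All three offcuts are inside the tray: ring (253,455), block (273,502), strip (510,428). The cups haven't moved and the arm is clear.

```bash
python3 -c "
from rig import order
print(order.close_job())"
```

```text
the job is handed in; nothing more can be done
None
```

I swept the strip, block and foot ring over the board's end into the tray, and handed the job in at about 15 s. In the last pictures all three are in the tray, the ring apparently leaning on the block rather than lying flat; all three cups are where they were, and nothing else looked disturbed.

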